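# Log an amber bottle to the evaporator with a hand scanner, then dock the scanner

### The job

Pick up the black hand scanner and read two barcodes with it: first the label on the amber bottle, then the evaporator's tag on the slanted aluminium stand on the evaporator's base plate. For each, hold the scanner still for two seconds with its window about 10 cm from the barcode, pointed at the barcode's middle and square to it. Then lay the scanner fully down into the recess of its charging tray, which fits it one way round only, and let go. Leave the bottles, the glassware and the timer standing where they are.

Things in the scene. Friction and masses are not known exactly. Their poses are not given: they have to be found in the camera images.
- scanner: black pear-shaped hand scanner, 0.22 kg, lies on its base. Origin on its underside, z up, +y to the head. Head (y 14 to 103 mm) 73 wide, 79 tall; handle tapers from 61 wide, 64 tall at y = 14 to 41 wide, 40 tall at y = -72, solid end y = -83, thin cable stub to -103. Sides rounded, widest at z = 32 mm. Grip across x (58 wide) near y = 0; centre of mass y = 29. Friction 0.6
- scan_window (a point): centre of the reading window on the front of the scanner's head, at (0, 101, 43) mm in the scanner's frame, same axes: it reads along +y. Reads by itself, no trigger, 50 to 160 mm away, barcode within 18 mm of the axis and within 0.4 rad of square
- amber_bottle: amber bottle with black cap, 58 mm diameter, 117 tall, upright, loose, to be left standing. A pale hose (20 mm high, looping up at its right end) lies on the bench beyond x = 0.545, left of y = -0.03. Origin centre of its underside; its +x points out through the label's middle
- bottle_label: white paper label with black bars and a red strip, 54 x 44 mm, round the amber bottle. Origin at its middle on the bottle's surface, 55 mm up; +x points straight out of it, level
- tag_stand: slanted aluminium stand of the evaporator's tag, fixed on the evaporator's pale base plate (46 mm above the bench, its front edge at x = 0.61): foot 62 x 78 mm, 4 thick; plate 78 wide, 86 tall, leaning back 15 degrees. Origin under the plate's middle; +x is the way it faces. The evaporator's glass hangs over x > 0.62 from 0.23 m up
- tag_card: white barcode card, 68 x 56 mm, black bars, blue strip on top, on the stand's plate. Origin at its middle, about 53 mm above the stand's foot; +x points straight out of it, 15 degrees above level; y along its width
- tray: grey and black charging tray, fixed, 124 x 220 mm, 34 tall, with a recess in the scanner's outline, 3 mm clear all round, bevelled; floor 6 mm up. Origin under the point where the docked scanner's origin lies (seated: scanner 6 mm higher, same axes); +y to the wide head end (y = 106), tail end y = -87. Between y = -26 and 30 both sides are open down to the floor for fingers
- white_bottle: translucent white bottle with orange cap, 70 mm diameter, 142 tall, loose, bystander. Origin centre of its underside
- beaker: clear glass beaker, 74 mm diameter, 96 tall, loose, bystander. Origin centre of its underside
- conical_flask: conical glass flask, 80 mm diameter at its foot, 122 tall, loose, bystander. Origin centre of its underside
- bench_timer: small white bench timer lying flat, 60 x 66 mm, 18 thick, loose, bystander. Origin centre of its underside
- wash_bottle: white wash bottle with blue cap and bent spout, 70 mm diameter, 199 tall, loose, bystander at the right end. Origin under it

How it is judged:
By the outcome, as a careful person would: the job done as asked, in the order asked, and still so for the second after the job is handed in, with the robot touching nothing.
It also fails if it takes over 64 s, if anything falls off the work surface, if the arm or the gripper's body presses on something with over 40 N, if the wrist force passes 120 N, or if a joint passes its speed limit or range.

### The arm

A 7-joint arm with a two-finger parallel gripper is mounted at the origin on a cart in front of the work surface, level with it; the furniture and walls round the work are solid. World frame = base frame: x ahead of the robot, y to its left, z up, the work surface at z = 0. Lengths are in m, angles in rad, forces in N, time in s.
With the tool pointing down it reaches from about 0.425 to 0.975 m from the base axis. Payload 16.7 kg.
Tool frame: the origin (TCP) lies at the very end of the fingers, on their centre line; the grasp point (between the pads) lies 19 mm behind it (manip.pinch_z is the distance from the TCP to the grasp point, in m); z points along the fingers, y is the line along which they close (so a half turn about z gives the same grasp; the last joint's range is limited). The gripper opens to 85 mm and grips with 20 to 120 N. Pads are 22 mm wide; open, the fingers measure 114 mm over their backs; the gripper's body (76 mm by 85 mm) begins 54 mm behind the grasp point. The pads swing forward as they close: fully open they stand 13 mm farther back than shut.
Start: joints at [-1.345, 0.426, 0.074, 1.606, -0.034, 1.111, -0.067], TCP at [0.247, 0.628, 0.231] pointing down, gripper open.
Joint ranges: [-2.85, 2.85], [-0.5, 2.14], [-1.23, 1.37], [0.21, 2.46], [-1.02, 4.16], [0.16, 2.05], [-2.73, 2.73]. Speed limits (rad/s): [1.89, 1.89, 2.39, 2.39, 3.01, 3.01, 3.01].

### API

Orientations are given as a unit quaternion [x, y, z, w].
In Python, from plant import readout, vision, order, manip gives the robot as it stands.
- The arm moves only by the tool carry_out, never from a script. Its arguments are lists of equal length, an entry for each row: "twist": the turn, a rotation vector about the tool's x, y, z scaled (see below), a list of three; "offset": the shift along the tool's x, y, z scaled (see below), a list of three; "grip": the opening, from -1 (shut) to 1 (fully open). A call has 1 to 8 rows; each row shifts and turns the commanded pose from where the row before left it, along the tool's axes as they then stand; what a row does not reach is not made up. The controller multiplies each number of a shift by 50 mm and each number of a turn by 0.12 rad. A row lasts 1/8 s, in which the tool goes at most 62.5 mm and 10.7 degrees, less where a joint would pass 70% of its speed; a pose out of reach is approached as far as the arm can. A call with a number of a shift or a turn outside -1 to 1 is refused whole. A call with a gripper value outside its range is refused whole. The fingers move at their own pace and stop on an object; "grip_force" is the grip in N (left out, the last holds). Time passes only in rows, so rows that do not move let the fingers close. It gives the time, the measured TCP pose, the force, the opening and the grip force at its end, in the units of the state.
- readout.get_obs(): the state, without advancing time (a new reading comes with each control period).
- vision.grab_frame(name): name is "scene" or "top" or "wrist"; returns (picture, depth): 420x560x3 uint8, red, green, blue; 420x560 float32, m along the optical axis (not along the pixel's ray), 0 where there is no reading.
- vision.calibration(name): a dict with "K" (3x3 intrinsics, pixels), "pose" (4x4, takes a point from camera to world coordinates). Camera axes: x right, y down, z forward; pixel columns grow to the right and rows downward; lengths in m; the calibration is good to about 2 mm. A picture is of the moment at which its call begins: read the wrist's pose just before it. calibration takes no time and is no camera call; for the wrist camera it gives the pose at the moment of the call.
- order.job_done(): hands the job in; it is judged then, once.
The state is a dict: "t": time; "joint_pos": joint angles; "qvel": joint speeds; "effort": joint torques, N m; "ee_pos": TCP position; "eef_rot": TCP orientation; "force": force on the tool from outside, world axes, zero at the start; "ft_torque": the same for the moment, N m; "finger_gap": finger opening in m; "finger_force": force on a finger pad.
Only numpy, scipy, OpenCV 4.12 (cv2) and the standard library are available. Lean on these libraries where they do the work, as an engineer would, in place of code of your own. Each camera call takes 0.05 s, during which the arm holds its last target. There are 200 camera calls.

## Working session

There is one attempt and no reset: what is moved stays moved. The work goes in short steps, Python scripts to look and compute and a tool call to move; the robot and the scene stay as the last step left them, time stands still between calls to the robot, and variables do not carry over. Pictures are saved under pics/ and viewed, at most 10 in all, crops included, and the job is handed in when it is done.

Besides the shell and the picture viewer there is one more tool, called as name(argument=value, ...), one argument or row to a line, values as JSON. carry_out: Moves the arm, as the interface text tells. Its arguments: {"type":"object","properties":{"twist":{"type":"array","items":{"type":"array","items":{"type":"number"}}},"offset":{"type":"array","items":{"type":"array","items":{"type":"number"}}},"grip":{"type":"array","items":{"type":"number"}},"grip_force":{"type":"number"}},"required":["twist","offset","grip"]}

```bash
ls; mkdir -p pics; cat > h.py <<'E'
import numpy as np, cv2
from scipy.spatial.transform import Rotation as R
from plant import readout, vision, order, manip
def grab(n,save=None):
    cal=vision.calibration(n); p,d=vision.grab_frame(n)
    if save: cv2.imwrite('pics/'+save+'.png',p[:,:,::-1])
    return p,d,cal
def cloud(d,cal):
    K=cal['K'];v,u=np.mgrid[:d.shape[0],:d.shape[1]]
    P=np.stack([(u-K[0,2])/K[0,0]*d,(v-K[1,2])/K[1,1]*d,d],-1)
    T=np.array(cal['pose']);W=P@T[:3,:3].T+T[:3,3];W[d==0]=np.nan
    return W
E
python3 - <<'E'
from h import *
for n in('scene','top'):
    p,d,c=grab(n,n); np.savez('pics/'+n+'.npz',p=p,d=d,W=cloud(d,c)); print(n,c)
print(readout.get_obs(),manip.pinch_z)
E
```

```text
pics
scene {'K': array([[506.17548669,   0.        , 273.13033987],
       [  0.        , 506.17548669, 207.32542595],
       [  0.        ,   0.        ,   1.        ]]), 'pose': array([[-0.16473997, -0.60699425,  0.77744371, -0.64534946],
       [-0.98625492,  0.09120266, -0.13777989,  0.04210423],
       [ 0.01272667, -0.78945555, -0.61367579,  1.0198087 ],
       [ 0.        ,  0.        ,  0.        ,  1.        ]])}
top {'K': array([[508.69588395,   0.        , 284.68388837],
       [  0.        , 508.69588395, 212.64428747],
       [  0.        ,   0.        ,   1.        ]]), 'pose': array([[-0.02705897, -0.99887444,  0.03895724,  0.44780008],
       [-0.99939825,  0.02787809,  0.02063866, -0.16362338],
       [-0.02170148, -0.03837534, -0.99902772,  1.50919332],
       [ 0.        ,  0.        ,  0.        ,  1.        ]])}
{'t': 0.1, 'joint_pos': array([-1.345499  ,  0.42667489,  0.07386468,  1.60654257, -0.03411257,
        1.11081617, -0.06708612]), 'qvel': array([-0.00079584, -0.00079218, -0.00027228, -0.00259647, -0.00037639,
        0.00074946, -0.00010953]), 'effort': array([ 7.00822100e-03, -9.51530743e+01,  3.77086714e+00, -4.64398670e+01,
        1.96085876e-02,  6.37356905e-03,  1.86623350e-05]), 'ee_pos': array([0.24699758, 0.6277833 , 0.23067754]), 'eef_rot': array([ 1.86320382e-01,  9.82488863e-01, -5.86242769e-04, -7.20422890e-05]), 'force': array([-0.56310833, -0.16577236, -0.49299668]), 'ft_torque': array([-0.00385258,  0.0260424 ,  0.04452886]), 'finger_force': 0.0, 'finger_gap': 0.08555214478322508} 0.0187
```

View pics/scene.png

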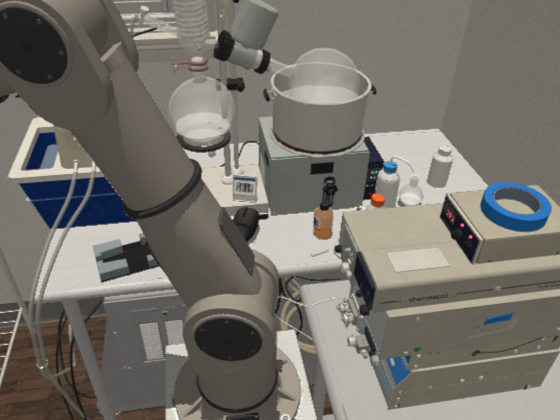

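View pics/top.png

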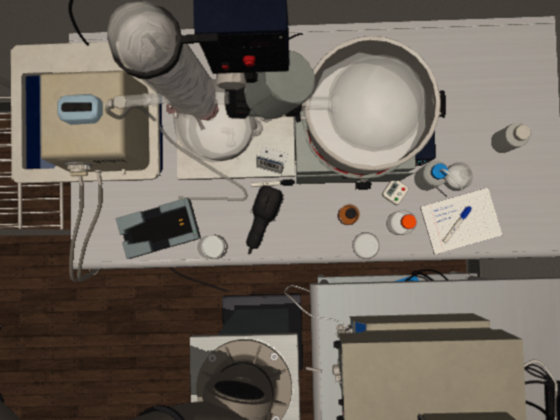

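The scene view shows the scanner partly hidden by the arm at (240,230), the amber bottle at (323,222), and the tag at (244,187). In the top view the tray is at (158,228), the scanner at (265,215), the amber bottle at (348,214), and the stand at (270,160).

```bash
python3 - <<'E'
from h import *
a=np.load('pics/top.npz')['p'];b=np.load('pics/scene.npz')['p']
A=cv2.resize(a[145:265,112:378],(798,360),interpolation=cv2.INTER_CUBIC)
B=cv2.resize(b[165:245,220:420],(600,240),interpolation=cv2.INTER_CUBIC)
o=np.zeros((600,798,3),np.uint8);o[:360]=A;o[360:,:600]=B
cv2.imwrite('pics/c1.png',o[:,:,::-1])
W=np.load('pics/top.npz')['W']
for n,u,v in [('scanHead',268,200),('scanTail',252,245),('amber',348,214),('white',404,222),('flask?',366,246),('bk',212,246),('stand',270,160),('trayTL',118,212),('trayTR',190,198),('trayBR',199,238),('trayBL',127,257),('timer',396,191),('scanhandle',259,225)]:
    print(n,np.round(np.nanmedian(W[v-1:v+2,u-1:u+2].reshape(-1,3),0),3))
E
```

```text
scanHead [ 0.541 -0.088  0.077]
scanTail [ 0.414 -0.036  0.041]
amber [ 0.494 -0.308  0.116]
white [ 0.467 -0.454  0.141]
flask? [ 0.405 -0.354  0.096]
bk [0.414 0.082 0.03 ]
stand [ 0.647 -0.099  0.123]
trayTL [0.523 0.367 0.002]
trayTR [0.558 0.147 0.008]
trayBR [0.439 0.107 0.093]
trayBL [0.389 0.33  0.034]
timer [ 0.56  -0.46   0.017]
scanhandle [ 0.471 -0.058  0.045]
```

View pics/c1.png

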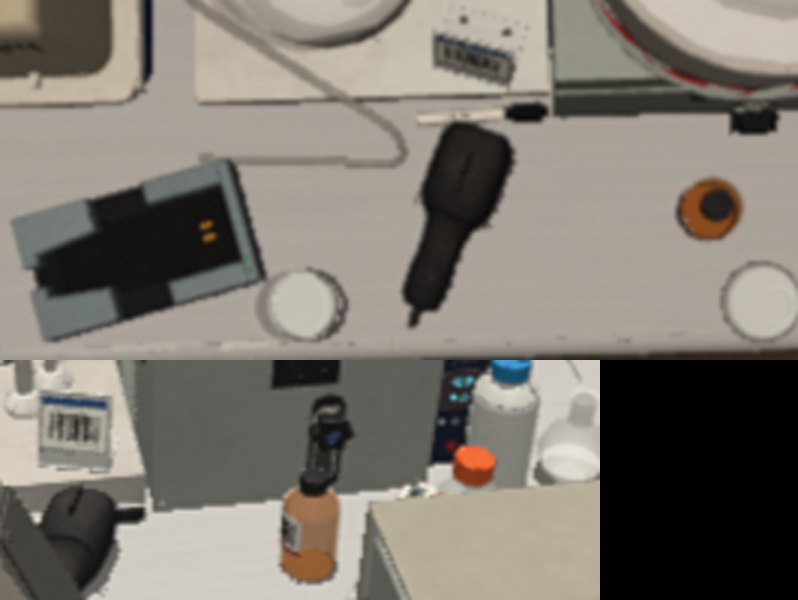

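```bash
python3 - <<'E'
from h import *
for n in('top','scene'):
    z=np.load(f'pics/{n}.npz');W=z['W'];p=z['p'].astype(int)
    print('==',n)
    X,Y,Z=W[...,0],W[...,1],W[...,2]
    m=(X>.36)&(X<.6)&(Y>-.16)&(Y<.0)&(Z>.02)&(Z<.1)&(p.max(-1)<90)
    P=W[m]
    if len(P)>50:
        r=cv2.minAreaRect(P[:,:2].astype(np.float32));print('scanner',len(P),r,cv2.boxPoints(r).round(3).tolist())
        # axis centreline
        c=P[:,:2].mean(0);_,_,V=np.linalg.svd(P[:,:2]-c);a=V[0]*np.sign(V[0][0]);s=(P[:,:2]-c)@a;t=(P[:,:2]-c)@[-a[1],a[0]]
        print('axis',a,c,s.min(),s.max())
        for lo in np.arange(-.1,.1,.02):
            k=(s>lo)&(s<lo+.02)
            if k.sum()>5: print(round(lo+.01,3),t[k].min().round(4),t[k].max().round(4),P[k,2].max().round(3))
    m=(X>.36)&(X<.6)&(Y>.12)&(Y<.42)&(Z>.026)&(Z<.042)
    P=W[m]
    r=cv2.minAreaRect(P[:,:2].astype(np.float32));print('tray',len(P),r,cv2.boxPoints(r).round(3).tolist(),np.median(P[:,2]))
    m=(X>.45)&(X<.54)&(Y>-.35)&(Y<-.26)&(Z>.02)&(Z<.07)
    P=W[m]
    if len(P)>20:
        f=lambda q:np.linalg.norm(P[:,:2]-q,axis=1)-.029
        from scipy.optimize import least_squares
        print('amber',len(P),least_squares(f,[.494,-.308],loss='soft_l1',f_scale=.002).x)
        w=P[p[m].min(-1)>110];print('label pts',len(w),w.mean(0) if len(w) else 0)
    # tag: plane
    m=(X>.6)&(X<.72)&(Y>-.16)&(Y<-.04)&(Z>.06)&(Z<.145)
    P=W[m];print('tag',len(P))
    if len(P)>50:
        c=np.median(P,0);
        for _ in range(5):
            _,_,V=np.linalg.svd(P-P.mean(0),full_matrices=False);nn=V[2];e=(P-P.mean(0))@nn;P=P[abs(e)<max(.003,1.5*e.std())]
        nn=nn*np.sign(-nn[0]);print(len(P),P.mean(0),nn,P.min(0),P.max(0))
E
```

```text
== top
scanner 1202 ((0.48627400398254395, -0.06433533132076263), (0.07079216092824936, 0.20035381615161896), 68.333740234375) [[0.3799999952316284, -0.05999999865889549], [0.5659999847412109, -0.1340000033378601], [0.5920000076293945, -0.06800000369548798], [0.4059999883174896, 0.006000000052154064]]
axis [ 0.92378382 -0.38291441] [ 0.50307851 -0.07158467] -0.11848966211057747 0.0817389934649473
-0.09 -0.0188 0.0198 0.049
-0.07 -0.019 0.0207 0.05
-0.05 -0.0179 0.0201 0.05
-0.03 -0.0197 0.0212 0.054
-0.01 -0.0338 0.0338 0.073
0.01 -0.0342 0.0358 0.09
0.03 -0.0343 0.0364 0.093
0.05 -0.0336 0.0361 0.09
0.07 -0.0337 0.0369 0.078
tray 1310 ((0.4718698263168335, 0.2425028532743454), (0.1242561936378479, 0.22246327996253967), 14.380935668945312) [[0.3840000033378601, 0.33500000834465027], [0.4390000104904175, 0.11900000274181366], [0.5600000023841858, 0.15000000596046448], [0.5040000081062317, 0.3659999966621399]] 0.03365548550855102
amber 30 [ 0.49569794 -0.31417155]
label pts 1 [ 0.51819572 -0.29639086  0.06983419]
tag 300
290 [ 0.64171497 -0.0944785   0.10067464] [-0.92308257  0.2872043
[... 511 characters left out ...]
.0077 0.05
-0.03 -0.0207 0.0245 0.076
-0.01 -0.0253 0.0413 0.087
0.01 -0.027 0.0435 0.09
0.03 -0.0264 0.0402 0.089
0.05 -0.0272 0.0405 0.076
tray 725 ((0.4621570408344269, 0.27584928274154663), (0.12931588292121887, 0.14879848062992096), 14.391132354736328) [[0.38100001215934753, 0.3319999873638153], [0.4180000126361847, 0.18799999356269836], [0.5429999828338623, 0.2199999988079071], [0.5059999823570251, 0.36399999260902405]] 0.03416868166984521
amber 255 [ 0.49639595 -0.31478343]
label pts 25 [ 0.4784232  -0.31920809  0.05110047]
tag 546
345 [ 0.64156574 -0.09515589  0.0978001 ] [-0.92863337  0.27846645  0.24514588] [ 0.62016489 -0.13326415  0.06008327] [ 0.66186848 -0.05670561  0.13466917]
```

carry_out(
  twist=[
    [0, 0, 0],
    [0, 0, 0],
    [0, 0, 0],
    [0, 0, 0],
    [0, 0, 0],
    [0, 0, 0],
    [0, 0, 0],
    [0, 0, 0],
  ],
  offset=[
    [-0.85, -0.7, -0.05],
    [-0.85, -0.7, -0.05],
    [-0.85, -0.7, -0.05],
    [-0.85, -0.7, -0.05],
    [-0.85, -0.7, -0.05],
    [-0.85, -0.7, -0.05],
    [-0.85, -0.7, -0.05],
    [-0.85, -0.7, -0.05],
  ],
  grip=[1, 1, 1, 1, 1, 1, 1, 1],
)

```text
t: 1.1
ee_pos: [0.4615, 0.2413, 0.2514]
eef_rot: [0.186, 0.982, 0.0, -0.0]
force: [1.0, 0.7, 0.3]
finger_gap: 0.0853
finger_force: 0.0
```

```bash
python3 - <<'E'
from h import *
p,d,c=grab('wrist','w1'); np.savez('pics/w1.npz',p=p,d=d,W=cloud(d,c),K=c['K'],T=c['pose']); print(c)
E
```

```text
{'K': array([[374.6400795 ,   0.        , 281.99699101],
       [  0.        , 374.6400795 , 214.63276675],
       [  0.        ,   0.        ,   1.        ]]), 'pose': array([[ 3.64740489e-01,  8.90305999e-01,  2.72616221e-01,
         3.92120992e-01],
       [ 9.31109218e-01, -3.48763228e-01, -1.06770010e-01,
         2.67962648e-01],
       [ 2.05332486e-05,  2.92778822e-01, -9.56180193e-01,
         3.93960095e-01],
       [ 0.00000000e+00,  0.00000000e+00,  0.00000000e+00,
         1.00000000e+00]])}
```

View pics/w1.png

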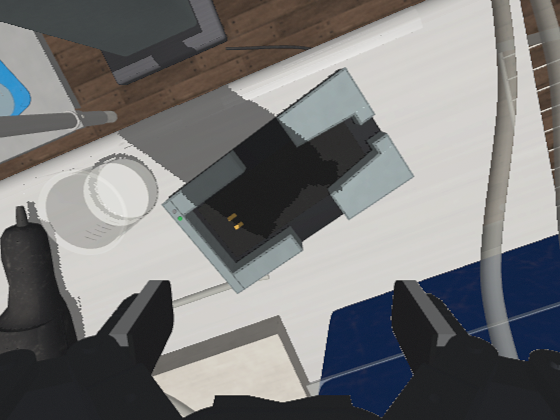

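The tray fills the centre: its head end with contacts is at (235,222), its tail notch at (375,130), and the finger gaps are at (270,145) and (320,220). The beaker is at (115,200).

```bash
python3 - <<'E'
from h import *
z=np.load('pics/w1.npz');W=z['W']
X,Y,Z=W[...,0],W[...,1],W[...,2]
m=(X>.36)&(X<.6)&(Y>.1)&(Y<.4)&(Z>.03)&(Z<.038)
P=W[m][:,:2]
# remove beaker via component
k=cv2.morphologyEx(m.astype(np.uint8),cv2.MORPH_OPEN,np.ones((3,3)));n,l,s,c=cv2.connectedComponentsWithStats(k)
keep=np.isin(l,[i for i in range(1,n) if s[i,4]>400]);print(s[:,4],c.round())
P=W[keep][:,:2].astype(np.float32)
r=cv2.minAreaRect(P);print(r, np.median(W[keep][:,2]))
yaw=np.deg2rad(r[2]-90) if r[2]>0 else 0
a=np.array([np.cos(yaw),np.sin(yaw)]);x=np.array([a[1],-a[0]]);print(np.rad2deg(yaw))
Q=W[...,:2]-np.array(r[0]);U=Q@x;V=Q@a
M=(abs(U)<.07)&(abs(V)<.13)
print('top lims',U[keep].min(),U[keep].max(),V[keep].min(),V[keep].max())
lo=M&(Z<.012)&(Z>.0);hi=M&keep
for v in np.arange(-.115,.12,.01):
    b=abs(V-v)<.005
    print(round(v,3),'lo',U[b&lo].min().round(4) if (b&lo).any() else '',U[b&lo].max().round(4) if (b&lo).any() else '','hi inner',U[b&hi&(U<0)].max().round(4) if (b&hi&(U<0)).any() else '',U[b&hi&(U>0)].min().round(4) if (b&hi&(U>0)).any() else '')
for u in(-.02,-.01,0,.01,.02):
    b=abs(U-u)<.004
    print(u,'top V min/max neg,pos',V[b&hi&(V<0)].max() if (b&hi&(V<0)).any() else '', V[b&hi&(V>0)].min(),'floor',V[b&lo&(abs(V)<.1)].min(),V[b&lo&(abs(V)<.105)].max())
# finger gaps
for sgn in(-1,1):
    b=(abs(U-sgn*.052)<.006)
    print('gap',sgn,V[b&hi&(V<-.0)].max(),V[b&hi&(V>0.0)].min(), np.sort(V[b&hi])[[0,-1]])
E
```

```text
[223837   3669   3150   4428     17     75     24] [[279. 211.]
 [325. 108.]
 [372. 179.]
 [225. 227.]
 [132. 169.]
 [144. 183.]
 [148. 200.]]
((0.4732478857040405, 0.23997628688812256), (0.12439565360546112, 0.22051148116588593), 14.452095985412598) 0.03388179852243556
-75.5479040145874
top lims -0.06219778953740918 0.06219786384558779 -0.11025576483464236 0.11025574177355152
-0.115 lo -0.0694 0.07 hi inner -0.0179 0.0185
-0.105 lo -0.0107 0.07 hi inner -0.0101 0.0106
-0.095 lo -0.0223 0.0698 hi inner -0.0101 0.0107
-0.085 lo -0.0236 0.0696 hi inner -0.022 0.0231
-0.075 lo -0.0246 0.0699 hi inner -0.0231 0.0238
-0.065 lo -0.0258 0.0699 hi inner -0.0241 0.0251
-0.055 lo -0.0268 0.0699 hi inner -0.0255 0.0262
-0.045 lo -0.0279 0.0699 hi inner -0.0265 0.0275
-0.035 lo -0.0699 0.0698 hi inner -0.028 0.0285
-0.025 lo -0.0696 0.0698 hi inner  
-0.015 lo -0.07 0.0692 hi inner  
-0.005 lo -0.0693 0.0698 hi inner  
0.005 lo -0.0698 0.0699 hi inner  
0.015 lo -0.0697 0.0699 hi inner  
0.025 lo -0.0696 0.0699 hi inner -0.0391 0.0397
0.035 lo -0.0396 0.07 hi inner -0.0392 0.0397
0.045 lo -0.039
[... 360 characters left out ...]
7
-0.02 top V min/max neg,pos -0.07309671858949204 0.0978165413686733 floor -0.0937288674097956 0.0990595347864586
-0.01 top V min/max neg,pos -0.09381652647567758 0.09814118834233916 floor -0.09999005116914192 0.09924229276230791
0 top V min/max neg,pos  0.09758724261812618 floor -0.09976285222807324 0.09970059345688832
0.01 top V min/max neg,pos -0.09351143282953289 0.098210719497864 floor -0.09828230879672296 0.09886199479863214
0.02 top V min/max neg,pos -0.07794195010223522 0.09790727236196416 floor -0.09372359069352625 0.09896524141899334
gap -1 -0.033255714311620194 0.022610010433613954 [-0.11007219  0.10997239]
gap 1 -0.03313786392242742 0.022667415776100784 [-0.10985185  0.10997896]
```

carry_out(
  twist=[
    [0, 0, 0],
    [0, 0, 0],
    [0, 0, 0],
    [0, 0, 0],
    [0, 0, 0],
    [0, 0, 0],
    [0, 0, 0],
  ],
  offset=[
    [-0.38, -0.9, -0.05],
    [-0.38, -0.9, -0.05],
    [-0.38, -0.9, -0.05],
    [-0.38, -0.9, -0.05],
    [-0.38, -0.9, -0.05],
    [-0.38, -0.9, -0.05],
    [-0.38, -0.9, -0.05],
  ],
  grip=[1, 1, 1, 1, 1, 1, 1],
)

```text
t: 2.02
ee_pos: [0.4691, -0.1003, 0.2689]
eef_rot: [0.186, 0.982, 0.0, 0.0]
force: [0.8, 0.4, -0.4]
finger_gap: 0.0853
finger_force: 0.0
```

```bash
python3 - <<'E'
from h import *
p,d,c=grab('wrist','w2'); W=cloud(d,c);np.savez('pics/w2.npz',p=p,d=d,W=W,K=c['K'],T=c['pose'])
X,Y,Z=W[...,0],W[...,1],W[...,2]
m=(X>.36)&(X<.6)&(Y>-.16)&(Y<.02)&(Z>.012)&(Z<.11)&(p.max(-1)<100)
n,l,s,cc=cv2.connectedComponentsWithStats(m.astype(np.uint8));i=1+s[1:,4].argmax();m=l==i
P=W[m];r=cv2.minAreaRect(P[:,:2].astype(np.float32));print(len(P),r)
o=np.array([.4836,-.0635]);
for yaw in(-22.5,-21.5):
    y=np.deg2rad(yaw);a=np.array([np.cos(y),np.sin(y)]);x=np.array([a[1],-a[0]])
    Q=P[:,:2]-o;s_,t=Q@a,Q@x;print(yaw,s_.min(),s_.max())
    for lo in np.arange(-.105,.11,.015):
        k=(s_>lo)&(s_<lo+.015)
        if k.sum()>5: print(round(lo+.0075,4),np.percentile(t[k],[0,1,99,100]).round(4),P[k,2].max().round(3))
m=(X>.45)&(X<.54)&(Y>-.35)&(Y<-.26)&(Z>.03)&(Z<.08);P=W[m]
from scipy.optimize import least_squares
q=least_squares(lambda q:np.linalg.norm(P[:,:2]-q,axis=1)-.029,[.494,-.314],loss='soft_l1',f_scale=.002).x
w=m&(p.min(-1)>100);A=np.rad2deg(np.arctan2(*(W[w][:,:2]-q)[:,::-1].T));print('amber',len(P),q,w.sum(),np.percentile(A,[0,2,25,50,75,98,100]),np.percentile(W[w][:,2],[2,98]))
E
```

```text
10302 ((0.5070093870162964, -0.06889906525611877), (0.0806581899523735, 0.24718815088272095), 62.46671676635742)
-22.5 -0.10054061474046042 0.1436213670132116
-0.0975 [-0.0048 -0.0046  0.005   0.0053] 0.025
-0.0825 [-0.0164 -0.0149  0.0159  0.0169] 0.039
-0.0675 [-0.0201 -0.0198  0.0204  0.0209] 0.046
-0.0525 [-0.0209 -0.0204  0.021   0.0211] 0.047
-0.0375 [-0.0202 -0.0198  0.0205  0.0208] 0.046
-0.0225 [-0.0201 -0.0192  0.0198  0.0201] 0.046
-0.0075 [-0.0212 -0.0199  0.0212  0.0215] 0.05
0.0075 [-0.0297 -0.0268  0.0273  0.0356] 0.064
0.0225 [-0.0368 -0.0321  0.035   0.0356] 0.078
0.0375 [-0.0367 -0.0339  0.035   0.036 ] 0.09
0.0525 [-0.0361 -0.0345  0.0357  0.0359] 0.089
0.0675 [-0.0363 -0.0347  0.0354  0.0356] 0.089
0.0825 [-0.0354 -0.0332  0.0333  0.0344] 0.087
0.0975 [-0.038  -0.0371  0.0298  0.0309] 0.07
-21.5 -0.10048805399615761 0.14284747640039816
-0.0975 [-0.0064 -0.0062  0.0035  0.0037] 0.025
-0.0825 [-0.0177 -0.0162  0.0153  0.0163] 0.039
-0.0675 [-0.0212 -0.0209  0.0192  0.0199] 0.046
-0.0525 [-0.0218 -0.0213  0.02    0.0201] 0.047
-0.0375 [-0.0209 -0.0203  0.0198  0.02  ] 0.046
-0.0225 [-0.0206 -0.0196  0.0194  0.0196] 0.046
-0.0075 [-0.0213 -0.0201  0.0211  0.0215] 0.05
0.0075 [-0.029  -0.0259  0.0278  0.0359] 0.064
0.0225 [-0.0363 -0.0317  0.0355  0.0359] 0.077
0.0375 [-0.0361 -0.0332  0.0357  0.0367] 0.09
0.0525 [-0.0347 -0.0337  0.0367  0.0367] 0.089
0.0675 [-0.0351 -0.0336  0.0366  0.0367] 0.089
0.0825 [-0.034  -0.0321  0.0337  0.0357] 0.087
0.0975 [-0.0364 -0.0354  0.0306  0.0324] 0.07
amber 1601 [ 0.49693225 -0.31657367] 488 [-179.75171976 -177.26962479   73.23123714  110.19960205  135.57487318
  178.08675478  179.91160938] [0.03874499 0.07805948]
```

View pics/w2.png

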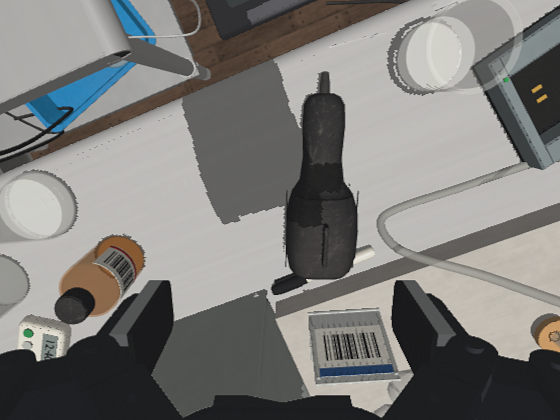

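Seen here: the scanner with its head at (322,235) and handle at (322,130), a pen at (325,268) in front of it, the amber bottle with label around (118,270), and the tag card around (353,345).

```bash
python3 - <<'E'
from h import *
z=np.load('pics/w2.npz');W=z['W'];p=z['p'];hsv=cv2.cvtColor(p,cv2.COLOR_RGB2HSV).astype(int)
X,Y,Z=W[...,0],W[...,1],W[...,2]
q=np.array([.4969,-.3166])
R_=np.hypot(X-q[0],Y-q[1]);cyl=(abs(R_-.029)<.004)&(Z>.02)&(Z<.09)
A=np.rad2deg(np.arctan2(Y-q[1],X-q[0]))
lab=cyl&(hsv[...,1]<70)
print(lab.sum())
for a in range(0,180,10):
    k=cyl&(A>=a)&(A<a+10);print(a,k.sum(),(k&lab).sum(), (k&lab&(hsv[...,2]>130)).sum(), Z[k&lab].min().round(3) if (k&lab).any() else '',Z[k&lab].max().round(3) if (k&lab).any() else '')
# tag
m=(X>.6)&(X<.70)&(Y>-.15)&(Y<-.04)&(Z>.065)&(Z<.145)
P=W[m]
for _ in range(6):
    c=P.mean(0);_,_,V=np.linalg.svd(P-c,full_matrices=False);n=V[2];e=(P-c)@n;P=P[abs(e)<.003]
n*=np.sign(-n[0]);print('tag',len(P),c,n,np.rad2deg([np.arctan2(-n[1],-n[0]),np.arcsin(n[2])]))
w=np.cross([0,0,1],n);w/=np.linalg.norm(w);up=np.cross(n,w)
D=W-c;on=m&(abs(D@n)<.004);
U,V=D@w,D@up;print('plate',np.percentile(U[on],[.5,99.5]),np.percentile(V[on],[.5,99.5]))
blue=on&(hsv[...,1]>90)&(hsv[...,0]>95)&(hsv[...,0]<130)
print('blue',blue.sum(),np.percentile(U[blue],[1,99]),np.percentile(V[blue],[1,99]))
dark=on&(hsv[...,2]<70)&(hsv[...,1]<90);print('bars',dark.sum(),np.percentile(U[dark],[2,98]),np.percentile(V[dark],[2,98]),w,up)
E
```

```text
1092
0 13 2 2 0.082 0.083
10 12 2 2 0.082 0.083
20 18 0 0  
30 29 8 4 0.04 0.075
40 66 36 7 0.038 0.077
50 97 51 8 0.037 0.076
60 118 66 8 0.037 0.077
70 150 89 6 0.037 0.076
80 168 97 8 0.038 0.077
90 184 105 7 0.036 0.078
100 191 111 8 0.038 0.077
110 211 125 6 0.038 0.077
120 192 116 6 0.033 0.077
130 182 105 8 0.033 0.078
140 168 69 4 0.038 0.079
150 156 0 0  
160 119 0 0  
170 101 16 15 0.038 0.075
tag 4870 [ 0.64274138 -0.09647241  0.10271835] [-0.9217759   0.2851791   0.26268245] [-17.19102541  15.22928888]
plate [-0.03855595  0.03838653] [-0.03843609  0.03103004]
blue 580 [-0.03381092  0.0322527 ] [0.01532761 0.02399842]
bars 356 [-0.02595231  0.0246218 ] [-0.02197479  0.0060377 ] [-0.29555842 -0.95532467  0.        ] [ 0.25094702 -0.07763801  0.96488234]
```

carry_out(
  twist=[
    [0, 0, 0.145],
    [0, 0, 0],
    [0, 0, 0],
    [0, 0, 0],
    [0, 0, 0],
    [0, 0, 0],
    [0, 0, 0],
  ],
  offset=[
    [-0.08, 0.79, 0],
    [0, 0, 0.9],
    [0, 0, 0.9],
    [0, 0, 0.9],
    [0, 0, 0.9],
    [0, 0, 0.9],
    [0, 0, 0],
  ],
  grip=[1, 1, 1, 1, 1, 1, 1],
)

```text
t: 2.95
ee_pos: [0.4854, -0.0636, 0.0416]
eef_rot: [0.195, 0.981, -0.001, -0.003]
force: [0.5, 0.1, 0.5]
finger_gap: 0.0851
finger_force: 0.0
```

carry_out(
  twist=[
    [0, 0, 0],
    [0, 0, 0],
    [0, 0, 0],
    [0, 0, 0],
    [0, 0, 0],
    [0, 0, 0],
    [0, 0, 0],
    [0, 0, 0],
  ],
  offset=[
    [0, 0, 0.33],
    [0, 0, 0.33],
    [-0.03, 0, 0],
    [0, 0, 0],
    [0, 0, 0],
    [0, 0, 0],
    [0, 0, 0],
    [0, 0, 0],
  ],
  grip=[1, 1, 1, 0, -1, -1, -1, -1],
  grip_force=70,
)

```text
t: 3.95
ee_pos: [0.4895, -0.064, 0.0118]
eef_rot: [0.195, 0.981, 0.0, 0.001]
force: [-3.2, 0.7, 13.9]
finger_gap: 0.0572
finger_force: 112.6
```

carry_out(
  twist=[
    [0, 0, 0],
    [0, 0, 0],
    [0, 0, 0],
    [0, 0, 0],
    [0, 0, 0],
    [0, 0, 0],
  ],
  offset=[
    [0, 0, -0.2],
    [0, 0, -0.6],
    [0, 0, -0.8],
    [0, 0, -0.4],
    [0, 0, 0],
    [0, 0, 0],
  ],
  grip=[-1, -1, -1, -1, -1, -1],
)

```text
t: 4.7
ee_pos: [0.4886, -0.0638, 0.1104]
eef_rot: [0.195, 0.981, 0.0, -0.0]
force: [-0.8, -0.5, -1.8]
finger_gap: 0.0571
finger_force: 116.0
```

```bash
python3 - <<'E'
from h import *
p,d,c=grab('wrist','w3'); W=cloud(d,c);np.savez('pics/w3.npz',p=p,d=d,W=W,K=c['K'],T=c['pose'])
o=readout.get_obs();print({k:o[k] for k in('ee_pos','eef_rot','joint_pos','force','finger_force','finger_gap')})
p2,d2,c2=grab('top');W2=cloud(d2,c2);np.savez('pics/t3.npz',p=p2,d=d2,W=W2)
# points in tool frame
Rm=R.from_quat(o['eef_rot']).as_matrix()
T=(W-o['ee_pos'])@Rm
np.save('pics/t3tool.npy',T)
S=np.stack([-T[...,1],-T[...,0],-T[...,2]],-1) # scanner-like axes x,y,z about TCP
m=(abs(S[...,0])<.045)&(S[...,1]<-.015)&(S[...,1]>-.12)&(S[...,2]<.06)&(S[...,2]>-.03)&(p.max(-1)<110)
for lo in np.arange(-.115,-.01,.01):
    k=m&(S[...,1]>lo)&(S[...,1]<lo+.01)
    if k.sum()>10: print(round(lo+.005,3),k.sum(),np.percentile(S[k][:,0],[1,99]).round(4),np.percentile(S[k][:,2],[50,98]).round(4))
E
```

```text
{'ee_pos': array([ 0.48842085, -0.06396523,  0.11013462]), 'eef_rot': array([ 1.94811183e-01,  9.80840585e-01, -1.76271265e-04, -5.63943194e-04]), 'joint_pos': array([-0.43867324,  0.31900192,  0.51934517,  2.14197835, -0.23388562,
        0.73526556,  1.41240439]), 'force': array([-0.73676648, -0.03881349, -2.93498459]), 'finger_force': 115.94399025001621, 'finger_gap': 0.0570882325165364}
-0.1 859 [-0.0034  0.0056] [0.0107 0.0129]
-0.09 1068 [-0.0078  0.0094] [0.0125 0.0192]
-0.08 3511 [-0.0167  0.0185] [0.024 0.029]
-0.07 4234 [-0.0186  0.0201] [0.0284 0.0313]
-0.06 4241 [-0.019   0.0207] [0.0303 0.0332]
-0.05 3793 [-0.0191  0.0205] [0.031  0.0335]
-0.04 3393 [-0.0186  0.02  ] [0.0306 0.0331]
-0.03 3067 [-0.0183  0.0196] [0.0302 0.0326]
-0.02 3426 [-0.0188  0.02  ] [0.0307 0.034 ]
```

View pics/w3.png

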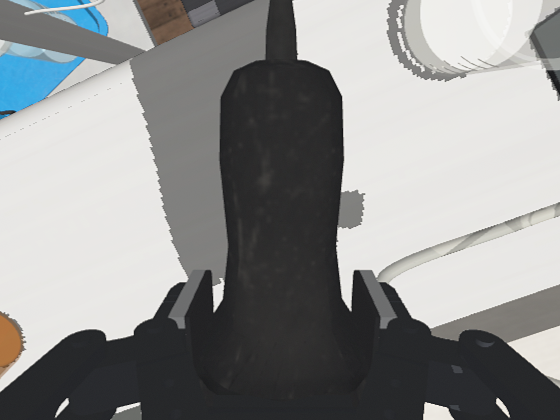

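The scanner is held square between the pads: its handle is centred at x≈281 and the stub is at (281,30).

```bash
python3 - <<'E'
from h import *
T=np.load('pics/t3tool.npy');z=np.load('pics/w3.npz');p=z['p']
S=np.stack([-T[...,1],-T[...,0],-T[...,2]],-1)
m=(abs(S[...,0])<.008)&(S[...,1]<-.085)&(S[...,1]>-.13)&(S[...,2]>-.005)&(S[...,2]<.03)
print('stub',np.percentile(S[m][:,1],[0,.5,2]))
m=(abs(S[...,0])<.03)&(S[...,1]<-.015)&(S[...,2]>.0)&(S[...,2]<.05)&(p.max(-1)<110);q=[]
for lo in np.arange(-.075,-.02,.005):
    k=m&(abs(S[...,1]-lo)<.0025);v=np.percentile(S[k][:,0],[1,99]);q.append((lo,v.mean()))
print('yaw fit',np.polyfit(*zip(*q),1))
z=np.load('pics/t3.npz');W=z['W'];p=z['p']
e=np.array([.48842,-.06397,.11013]);Rm=R.from_quat([.19481,.98084,-.00018,-.00056]).as_matrix()
T=(W-e)@Rm;S=np.stack([-T[...,1],-T[...,0],-T[...,2]],-1)
m=(abs(S[...,0])<.045)&(S[...,1]<.13)&(S[...,1]>.0)&(S[...,2]>-.012)&(S[...,2]<.09)&(p.max(-1)<110)
print('head',m.sum(),np.percentile(S[m][:,1],[98,100]),[np.percentile(S[m&(abs(S[...,1]-y)<.006)][:,0],[1,99]).round(4) if (m&(abs(S[...,1]-y)<.006)).any() else '' for y in(.03,.05,.07,.09)],[np.percentile(S[m&(abs(S[...,1]-y)<.006)][:,2],[90]).round(4) if (m&(abs(S[...,1]-y)<.006)).any() else '' for y in(.03,.05,.07,.09)])
E
```

```text
stub [-0.10495057 -0.104555   -0.10410667]
yaw fit [-0.00695247  0.00039903]
head 234 [0.09559877 0.09678374] ['', array([0.0358, 0.0358]), array([-0.0347,  0.0351]), array([-0.0306,  0.0322])] ['', array([0.0276]), array([0.0636]), array([0.0562])]
```

```bash
cat > plan.py <<'E'
import sys
from h import *
G=np.array([0,.003,.013])  # TCP in scanner frame
def srot(yaw,pitch): # deg; pitch down positive
    y,pd=np.deg2rad([yaw,pitch]);f=np.array([np.cos(pd)*np.cos(y),np.cos(pd)*np.sin(y),-np.sin(pd)])
    x=np.array([np.sin(y),-np.cos(y),0]);return np.stack([x,f,np.cross(x,f)],1)
def tcp(O,yaw,pitch):
    Rs=srot(yaw,pitch);return np.array(O)+Rs@G, np.stack([-Rs[:,1],-Rs[:,0],-Rs[:,2]],1)
def plan(O,yaw,pitch,n):
    o=readout.get_obs();p0=np.array(o['ee_pos']);R0=R.from_quat(o['eef_rot']).as_matrix();p1,R1=tcp(O,yaw,pitch)
    rv=R.from_matrix(R0.T@R1).as_rotvec()
    print('target',p1.round(4),'err mm',((p1-p0)*1e3).round(1),'deg',np.rad2deg(rv).round(2))
    for i in range(n):
        Ri=R0@R.from_rotvec(rv*i/n).as_matrix()
        print((rv/n/.12).round(2).tolist(),(Ri.T@(p1-p0)/n/.05).round(2).tolist())
if __name__=='__main__':
    a=[float(v) for v in sys.argv[1:]];plan(a[:3],a[3],a[4],int(a[5]))
E
python3 plan.py .4849 -.0868 .013 -87 0 12
```

```text
target [ 0.4851 -0.0898  0.026 ] err mm [ -3.3 -25.8 -84. ] deg [-8.000e-02 -4.000e-02  6.453e+01]
[-0.0, -0.0, 0.78] [-0.01, -0.04, 0.14]
[-0.0, -0.0, 0.78] [-0.02, -0.04, 0.14]
[-0.0, -0.0, 0.78] [-0.02, -0.04, 0.14]
[-0.0, -0.0, 0.78] [-0.02, -0.04, 0.14]
[-0.0, -0.0, 0.78] [-0.03, -0.03, 0.14]
[-0.0, -0.0, 0.78] [-0.03, -0.03, 0.14]
[-0.0, -0.0, 0.78] [-0.03, -0.03, 0.14]
[-0.0, -0.0, 0.78] [-0.03, -0.03, 0.14]
[-0.0, -0.0, 0.78] [-0.04, -0.02, 0.14]
[-0.0, -0.0, 0.78] [-0.04, -0.02, 0.14]
[-0.0, -0.0, 0.78] [-0.04, -0.02, 0.14]
[-0.0, -0.0, 0.78] [-0.04, -0.01, 0.14]
```

carry_out(
  twist=[
    [0, 0, 0.78],
    [0, 0, 0.78],
    [0, 0, 0.78],
    [0, 0, 0.78],
    [0, 0, 0.78],
    [0, 0, 0.78],
    [0, 0, 0.78],
    [0, 0, 0.78],
  ],
  offset=[
    [-0.01, -0.04, 0.14],
    [-0.02, -0.04, 0.14],
    [-0.02, -0.04, 0.14],
    [-0.02, -0.04, 0.14],
    [-0.03, -0.03, 0.14],
    [-0.03, -0.03, 0.14],
    [-0.03, -0.03, 0.14],
    [-0.03, -0.03, 0.14],
  ],
  grip=[-1, -1, -1, -1, -1, -1, -1, -1],
)

```text
t: 5.8
ee_pos: [0.4864, -0.0814, 0.0538]
eef_rot: [0.541, 0.841, -0.001, -0.0]
force: [-0.3, 1.0, -1.9]
finger_gap: 0.0572
finger_force: 115.9
```

```bash
python3 plan.py .4849 -.0868 .013 -87 0 4; python3 -c "
from h import *
print(readout.get_obs()['joint_pos'])"
```

```text
target [ 0.4851 -0.0898  0.026 ] err mm [ -1.3  -8.4 -27.8] deg [-9.000e-02  1.000e-02  2.144e+01]
[-0.0, 0.0, 0.78] [-0.04, -0.02, 0.14]
[-0.0, 0.0, 0.78] [-0.04, -0.02, 0.14]
[-0.0, 0.0, 0.78] [-0.04, -0.02, 0.14]
[-0.0, 0.0, 0.78] [-0.04, -0.01, 0.14]
[-0.48410305  0.45986213  0.63838062  2.17868321 -0.45932671  0.63721577
  0.90798363]
```

carry_out(
  twist=[
    [0, 0, 0.78],
    [0, 0, 0.78],
    [0, 0, 0.78],
    [0, 0, 0.78],
    [0, 0, 0],
    [0, 0, 0],
  ],
  offset=[
    [-0.04, -0.02, 0.14],
    [-0.04, -0.02, 0.14],
    [-0.04, -0.02, 0.14],
    [-0.04, -0.01, 0.14],
    [0, 0, 0],
    [0, 0, 0],
  ],
  grip=[-1, -1, -1, -1, -1, -1],
)

```text
t: 6.55
ee_pos: [0.4857, -0.0899, 0.0266]
eef_rot: [0.687, 0.727, -0.0, -0.0]
force: [0.1, -0.2, -2.6]
finger_gap: 0.0572
finger_force: 115.8
```

```bash
python3 plan.py .4849 -.0868 .013 -87 0 1; python3 - <<'E'
from h import *
# check relation in the top view
p,d,c=grab('top','t4');W=cloud(d,c);X,Y,Z=W[...,0],W[...,1],W[...,2]
m=(X>.42)&(X<.56)&(Y>-.24)&(Y<-.1)&(Z>.035)&(Z<.12)&(p.max(-1)<110);P=W[m]
print(len(P),'front',np.percentile(P[:,1],[0,2]),[np.percentile(P[abs(P[:,1]-y)<.008][:,0],[2,98]).round(4) if (abs(P[:,1]-y)<.008).any() else '' for y in(-.13,-.15,-.17)])
m=(X>.45)&(X<.54)&(Y>-.36)&(Y<-.26)&(Z>.05)&(Z<.13);print('bottle',np.nanmean(W[m],0), np.nanmedian(W[m],0))
o=cv2.resize(p[185:260,230:380],(800,400),interpolation=cv2.INTER_CUBIC);cv2.imwrite('pics/c4.png',o[:,:,::-1])
E
```

```text
target [ 0.4851 -0.0898  0.026 ] err mm [-0.6  0.1 -0.6] deg [-0.04  0.02  0.29]
[-0.01, 0.0, 0.04] [0.0, -0.01, 0.01]
325 front [-0.18810506 -0.18601556] [array([0.4519, 0.4599]), array([0.4526, 0.5222]), array([0.454 , 0.5218])]
bottle [ 0.49491064 -0.31137936  0.09303733] [ 0.49478352 -0.31040775  0.0889762 ]
```

View pics/c4.png

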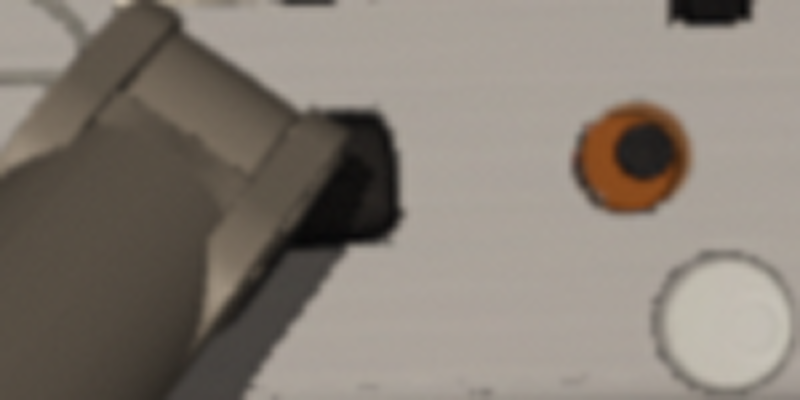

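The scanner head (350,175) points straight at the bottle (635,158), about 10 cm from the label. I'll hold here.

carry_out(
  twist=[
    [0, 0, 0],
    [0, 0, 0],
    [0, 0, 0],
    [0, 0, 0],
    [0, 0, 0],
    [0, 0, 0],
    [0, 0, 0],
    [0, 0, 0],
  ],
  offset=[
    [0, 0, 0],
    [0, 0, 0],
    [0, 0, 0],
    [0, 0, 0],
    [0, 0, 0],
    [0, 0, 0],
    [0, 0, 0],
    [0, 0, 0],
  ],
  grip=[-1, -1, -1, -1, -1, -1, -1, -1],
)

```text
t: 7.6
ee_pos: [0.4859, -0.0898, 0.0268]
eef_rot: [0.687, 0.726, -0.0, 0.0]
force: [0.0, 0.5, -2.6]
finger_gap: 0.0569
finger_force: 115.8
```

carry_out(
  twist=[
    [0, 0, 0],
    [0, 0, 0],
    [0, 0, 0],
    [0, 0, 0],
    [0, 0, 0],
    [0, 0, 0],
    [0, 0, 0],
    [0, 0, 0],
  ],
  offset=[
    [0, 0, 0],
    [0, 0, 0],
    [0, 0, 0],
    [0, 0, 0],
    [0, 0, 0],
    [0, 0, 0],
    [0, 0, 0],
    [0, 0, 0],
  ],
  grip=[-1, -1, -1, -1, -1, -1, -1, -1],
)

```text
t: 8.6
ee_pos: [0.4858, -0.0898, 0.0268]
eef_rot: [0.687, 0.726, -0.0, 0.0]
force: [0.6, -0.2, -2.4]
finger_gap: 0.0568
finger_force: 115.8
```

carry_out(
  twist=[
    [0, 0, 0],
    [0, 0, 0],
    [0, 0, 0],
    [0, 0, 0],
    [0, 0, 0],
    [0, 0, 0],
  ],
  offset=[
    [0, 0, 0],
    [0, 0, 0],
    [0, 0, 0],
    [0, 0, 0],
    [0, 0, 0],
    [0, 0, 0],
  ],
  grip=[-1, -1, -1, -1, -1, -1],
)

```text
t: 9.35
ee_pos: [0.4858, -0.0898, 0.0268]
eef_rot: [0.687, 0.726, -0.0, -0.0]
force: [0.1, -0.8, -2.3]
finger_gap: 0.0568
finger_force: 115.8
```

```bash
python3 plan.py .4456 -.0349 .1101 -17.2 15.2 12
```

```text
target [ 0.4516 -0.0368  0.1219] err mm [-34.2  53.   95. ] deg [  9.23  13.28 -69.2 ]
[0.11, 0.16, -0.84] [0.09, -0.05, -0.16]
[0.11, 0.16, -0.84] [0.1, -0.04, -0.16]
[0.11, 0.16, -0.84] [0.11, -0.04, -0.15]
[0.11, 0.16, -0.84] [0.11, -0.03, -0.15]
[0.11, 0.16, -0.84] [0.12, -0.02, -0.15]
[0.11, 0.16, -0.84] [0.12, -0.01, -0.15]
[0.11, 0.16, -0.84] [0.12, 0.0, -0.14]
[0.11, 0.16, -0.84] [0.13, 0.01, -0.14]
[0.11, 0.16, -0.84] [0.13, 0.02, -0.14]
[0.11, 0.16, -0.84] [0.13, 0.04, -0.14]
[0.11, 0.16, -0.84] [0.13, 0.05, -0.13]
[0.11, 0.16, -0.84] [0.12, 0.06, -0.13]
```

carry_out(
  twist=[
    [0, 0, 0],
    [0.11, 0.16, -0.84],
    [0.11, 0.16, -0.84],
    [0.11, 0.16, -0.84],
    [0.11, 0.16, -0.84],
    [0.11, 0.16, -0.84],
    [0.11, 0.16, -0.84],
    [0.11, 0.16, -0.84],
  ],
  offset=[
    [0, 0, -0.9],
    [0.09, -0.05, -0.1],
    [0.1, -0.04, -0.1],
    [0.11, -0.04, -0.1],
    [0.11, -0.03, -0.1],
    [0.12, -0.02, -0.1],
    [0.12, -0.01, -0.1],
    [0.12, 0, -0.1],
  ],
  grip=[-1, -1, -1, -1, -1, -1, -1, -1],
)

```text
t: 10.35
ee_pos: [0.4646, -0.0585, 0.1097]
eef_rot: [0.391, 0.917, 0.012, -0.079]
force: [0.6, 0.1, -3.1]
finger_gap: 0.0569
finger_force: 117.0
```

```bash
python3 plan.py .4456 -.0349 .1101 -17.2 15.2 6
```

```text
target [ 0.4516 -0.0368  0.1219] err mm [-13.   21.7  12.2] deg [  3.86   5.59 -28.59]
[0.09, 0.14, -0.69] [0.09, 0.02, -0.03]
[0.09, 0.14, -0.69] [0.09, 0.02, -0.03]
[0.09, 0.14, -0.69] [0.08, 0.03, -0.03]
[0.09, 0.14, -0.69] [0.08, 0.04, -0.02]
[0.09, 0.14, -0.69] [0.08, 0.04, -0.02]
[0.09, 0.14, -0.69] [0.08, 0.05, -0.02]
```

carry_out(
  twist=[
    [0.09, 0.14, -0.69],
    [0.09, 0.14, -0.69],
    [0.09, 0.14, -0.69],
    [0.09, 0.14, -0.69],
    [0.09, 0.14, -0.69],
    [0.09, 0.14, -0.69],
    [0, 0, 0],
    [0, 0, 0],
  ],
  offset=[
    [0.09, 0.02, -0.03],
    [0.09, 0.02, -0.03],
    [0.08, 0.03, -0.03],
    [0.08, 0.04, -0.02],
    [0.08, 0.04, -0.02],
    [0.08, 0.05, -0.02],
    [0, 0, 0],
    [0, 0, 0],
  ],
  grip=[-1, -1, -1, -1, -1, -1, -1, -1],
)

```text
t: 11.35
ee_pos: [0.4514, -0.0371, 0.1215]
eef_rot: [0.152, 0.979, 0.021, -0.131]
force: [-0.6, 0.3, -1.7]
finger_gap: 0.0571
finger_force: 116.9
```

```bash
python3 plan.py .4456 -.0349 .1101 -17.2 15.2 1; python3 - <<'E'
from h import *
p,d,c=grab('wrist');W=cloud(d,c);o=readout.get_obs()
# slip check: scanner in tool frame
T=(W-o['ee_pos'])@R.from_quat(o['eef_rot']).as_matrix();S=np.stack([-T[...,1],-T[...,0],-T[...,2]],-1)
m=(abs(S[...,0])<.03)&(S[...,1]<-.015)&(S[...,1]>-.12)&(S[...,2]>.0)&(S[...,2]<.06)&(p.max(-1)<110)
for y in(-.07,-.06,-.05,-.04,-.03):
    k=m&(abs(S[...,1]-y)<.005);print(y,np.percentile(S[k][:,0],[1,99]).round(4),np.percentile(S[k][:,2],98).round(4))
k=(abs(S[...,0])<.008)&(S[...,1]<-.085)&(S[...,1]>-.13)&(S[...,2]>-.005)&(S[...,2]<.03);print(np.percentile(S[k][:,1],.5))
p,d,c=grab('scene','s5');o=cv2.resize(p[100:280,160:400],(800,600),interpolation=cv2.INTER_CUBIC);cv2.imwrite('pics/c5.png',o[:,:,::-1])
E
```

```text
target [ 0.4516 -0.0368  0.1219] err mm [0.2 0.3 0.3] deg [ 0.23 -0.09 -0.41]
[0.03, -0.01, -0.06] [0.0, 0.01, -0.01]
-0.07 [-0.0184  0.0204] 0.0311
-0.06 [-0.0187  0.0209] 0.0329
-0.05 [-0.0188  0.0207] 0.0332
-0.04 [-0.0184  0.0202] 0.0328
-0.03 [-0.0181  0.0198] 0.0324
-0.10465323311137498
```

View pics/c5.png

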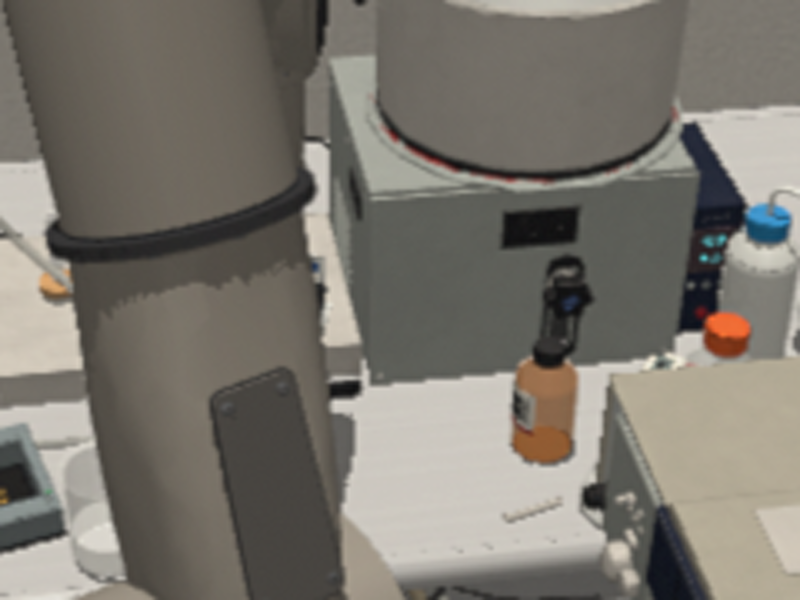

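The arm hides the scanner and tag in this view, and the bottle is undisturbed. The wrist numbers show no slip, so I'll hold here.

carry_out(
  twist=[
    [0, 0, 0],
    [0, 0, 0],
    [0, 0, 0],
    [0, 0, 0],
    [0, 0, 0],
    [0, 0, 0],
    [0, 0, 0],
    [0, 0, 0],
  ],
  offset=[
    [0, 0, 0],
    [0, 0, 0],
    [0, 0, 0],
    [0, 0, 0],
    [0, 0, 0],
    [0, 0, 0],
    [0, 0, 0],
    [0, 0, 0],
  ],
  grip=[-1, -1, -1, -1, -1, -1, -1, -1],
)

```text
t: 12.45
ee_pos: [0.4514, -0.0369, 0.1216]
eef_rot: [0.151, 0.98, 0.021, -0.131]
force: [-0.2, -0.8, -3.0]
finger_gap: 0.0569
finger_force: 116.9
```

carry_out(
  twist=[
    [0, 0, 0],
    [0, 0, 0],
    [0, 0, 0],
    [0, 0, 0],
    [0, 0, 0],
    [0, 0, 0],
    [0, 0, 0],
    [0, 0, 0],
  ],
  offset=[
    [0, 0, 0],
    [0, 0, 0],
    [0, 0, 0],
    [0, 0, 0],
    [0, 0, 0],
    [0, 0, 0],
    [0, 0, 0],
    [0, 0, 0],
  ],
  grip=[-1, -1, -1, -1, -1, -1, -1, -1],
)

```text
t: 13.45
ee_pos: [0.4514, -0.0369, 0.1216]
eef_rot: [0.151, 0.98, 0.021, -0.132]
force: [0.5, 0.2, -1.9]
finger_gap: 0.0573
finger_force: 116.9
```

carry_out(
  twist=[
    [0, 0, 0],
    [0, 0, 0],
    [0, 0, 0],
    [0, 0, 0],
    [0, 0, 0],
    [0, 0, 0],
  ],
  offset=[
    [0, 0, 0],
    [0, 0, 0],
    [0, 0, 0],
    [0, 0, 0],
    [0, 0, 0],
    [0, 0, 0],
  ],
  grip=[-1, -1, -1, -1, -1, -1],
)

```text
t: 14.2
ee_pos: [0.4515, -0.0369, 0.1216]
eef_rot: [0.151, 0.98, 0.021, -0.131]
force: [0.2, 0.2, -2.9]
finger_gap: 0.0569
finger_force: 116.9
```

```bash
python3 plan.py .4456 -.0349 .18 -40 0 5;python3 plan.py .4714 .2471 .18 -75.55 0 16
```

```text
target [ 0.4479 -0.0368  0.193 ] err mm [-3.6  0.  71.4] deg [ -2.87 -15.14  22.35]
[-0.08, -0.44, 0.65] [0.09, -0.0, -0.27]
[-0.08, -0.44, 0.65] [0.07, -0.01, -0.28]
[-0.08, -0.44, 0.65] [0.06, -0.01, -0.28]
[-0.08, -0.44, 0.65] [0.04, -0.01, -0.28]
[-0.08, -0.44, 0.65] [0.03, -0.01, -0.28]
target [0.4721 0.2442 0.193 ] err mm [ 20.7 281.1  71.4] deg [ -7.63 -14.05  57.67]
[-0.07, -0.13, 0.52] [0.1, 0.34, -0.06]
[-0.07, -0.13, 0.52] [0.12, 0.34, -0.06]
[-0.07, -0.13, 0.52] [0.14, 0.33, -0.06]
[-0.07, -0.13, 0.52] [0.16, 0.32, -0.06]
[-0.07, -0.13, 0.52] [0.18, 0.31, -0.06]
[-0.07, -0.13, 0.52] [0.2, 0.3, -0.06]
[-0.07, -0.13, 0.52] [0.22, 0.29, -0.06]
[-0.07, -0.13, 0.52] [0.23, 0.27, -0.06]
[-0.07, -0.13, 0.52] [0.25, 0.26, -0.07]
[-0.07, -0.13, 0.52] [0.26, 0.24, -0.07]
[-0.07, -0.13, 0.52] [0.28, 0.23, -0.07]
[-0.07, -0.13, 0.52] [0.29, 0.21, -0.07]
[-0.07, -0.13, 0.52] [0.3, 0.19, -0.07]
[-0.07, -0.13, 0.52] [0.31, 0.17, -0.08]
[-0.07, -0.13, 0.52] [0.32, 0.15, -0.08]
[-0.07, -0.13, 0.52] [0.33, 0.13, -0.09]
```

carry_out(
  twist=[
    [-0.08, -0.44, 0.65],
    [-0.08, -0.44, 0.65],
    [-0.08, -0.44, 0.65],
    [-0.08, -0.44, 0.65],
    [-0.08, -0.44, 0.65],
  ],
  offset=[
    [0.09, 0, -0.27],
    [0.07, 0, -0.28],
    [0.06, 0, -0.28],
    [0.04, 0, -0.28],
    [0.03, 0, -0.28],
  ],
  grip=[-1, -1, -1, -1, -1],
)

```text
t: 14.82
ee_pos: [0.4488, -0.0351, 0.1932]
eef_rot: [0.343, 0.939, -0.001, 0.001]
force: [-0.3, 0.3, -2.5]
finger_gap: 0.057
finger_force: 117.0
```

```bash
python3 plan.py .4714 .2471 .18 -75.55 0 8
```

```text
target [0.4721 0.2442 0.193 ] err mm [ 2.340e+01  2.793e+02 -2.000e-01] deg [-0.05  0.11 35.4 ]
[-0.0, 0.0, 0.64] [0.41, 0.57, -0.0]
[-0.0, 0.0, 0.64] [0.45, 0.54, -0.0]
[-0.0, 0.0, 0.64] [0.49, 0.5, -0.0]
[-0.0, 0.0, 0.64] [0.53, 0.46, -0.0]
[-0.0, 0.0, 0.64] [0.56, 0.42, -0.0]
[-0.0, 0.0, 0.64] [0.59, 0.38, -0.0]
[-0.0, 0.0, 0.64] [0.62, 0.33, 0.0]
[-0.0, 0.0, 0.64] [0.64, 0.28, 0.0]
```

carry_out(
  twist=[
    [0, 0, 0.64],
    [0, 0, 0.64],
    [0, 0, 0.64],
    [0, 0, 0.64],
    [0, 0, 0.64],
    [0, 0, 0.64],
    [0, 0, 0.64],
    [0, 0, 0.64],
  ],
  offset=[
    [0.41, 0.57, 0],
    [0.45, 0.54, 0],
    [0.49, 0.5, 0],
    [0.53, 0.46, 0],
    [0.56, 0.42, 0],
    [0.59, 0.38, 0],
    [0.62, 0.33, 0],
    [0.64, 0.28, 0],
  ],
  grip=[-1, -1, -1, -1, -1, -1, -1, -1],
)

```text
t: 15.82
ee_pos: [0.4704, 0.2458, 0.1922]
eef_rot: [0.611, 0.792, -0.001, -0.0]
force: [0.8, 0.6, -2.2]
finger_gap: 0.0571
finger_force: 117.0
```

```bash
python3 plan.py .4714 .2471 .05 -75.55 0 5; python3 - <<'E'
from h import *
p,d,c=grab('wrist');W=cloud(d,c);o=readout.get_obs();X,Y,Z=W[...,0],W[...,1],W[...,2]
m=(X>.36)&(X<.6)&(Y>.1)&(Y<.42)&(Z>.028)&(Z<.040)
P=W[m];org=np.array([.4714,.2471]);y=np.deg2rad(-75.55);a=np.array([np.cos(y),np.sin(y)]);x=np.array([a[1],-a[0]])
U,V=(P[:,:2]-org)@x,(P[:,:2]-org)@a
print('tray seen: V tail end',np.percentile(V,[0,.5]),'(expect -.1028)', 'U at tail part',np.percentile(U[V<-.03],[.2,99.8]),[ (U[(abs(V-v)<.004)&(U<0)].max().round(4),U[(abs(V-v)<.004)&(U>0)].min().round(4)) for v in(-.08,-.06,-.04) if ((abs(V-v)<.004)&(U<0)).any() and ((abs(V-v)<.004)&(U>0)).any()])
# scanner handle in tray coordinates
m=(Z>.16)&(Z<.25)&(p.max(-1)<110);Q=W[m];U,V=(Q[:,:2]-org)@x,(Q[:,:2]-org)@a
print('scanner centre',[(v,(np.percentile(U[(abs(V-v)<.004)&(abs(U)<.03)],[1,99])).mean().round(4)) for v in(-.07,-.06,-.05,-.04,-.03)],'stub',V[(abs(U)<.01)].min())
E
```

```text
target [0.4721 0.2442 0.063 ] err mm [   1.7   -1.6 -129.2] deg [-0.1   0.07  0.22]
[-0.0, 0.0, 0.01] [-0.01, 0.01, 0.52]
[-0.0, 0.0, 0.01] [-0.01, 0.01, 0.52]
[-0.0, 0.0, 0.01] [-0.01, 0.01, 0.52]
[-0.0, 0.0, 0.01] [-0.01, 0.01, 0.52]
[-0.0, 0.0, 0.01] [-0.01, 0.01, 0.52]
tray seen: V tail end [-0.10317304 -0.10293762] (expect -.1028) U at tail part [-0.06171577  0.06213392] [(np.float64(-0.0392), np.float64(0.0451)), (np.float64(-0.0447), np.float64(0.0514)), (np.float64(-0.0465), np.float64(0.052))]
scanner centre [(-0.07, np.float64(0.002)), (-0.06, np.float64(0.0018)), (-0.05, np.float64(0.002)), (-0.04, np.float64(0.002)), (-0.03, np.float64(0.0018))] stub -0.10368400332687003
```

carry_out(
  twist=[
    [0, 0, 0.03],
    [0, 0, 0],
    [0, 0, 0],
    [0, 0, 0],
    [0, 0, 0],
    [0, 0, 0],
  ],
  offset=[
    [-0.04, 0.035, 0.2],
    [0, 0, 0.6],
    [0, 0, 0.7],
    [0, 0, 0.7],
    [0, 0, 0.35],
    [0, 0, 0],
  ],
  grip=[-1, -1, -1, -1, -1, -1],
)

```text
t: 16.62
ee_pos: [0.4722, 0.2419, 0.064]
eef_rot: [0.612, 0.791, -0.002, -0.0]
force: [-0.1, -0.5, -1.8]
finger_gap: 0.0571
finger_force: 116.9
```

```bash
python3 plan.py .4714 .2471 .006 -75.55 0 4; python3 - <<'E'
from h import *
p,d,c=grab('wrist','w6');cv2.imwrite('pics/w6.png',p[:,:,::-1])
E
```

```text
target [0.4721 0.2442 0.019 ] err mm [ -0.1   2.3 -45. ] deg [-0.19  0.13  0.12]
[-0.01, 0.0, 0.0] [0.01, 0.0, 0.23]
[-0.01, 0.0, 0.0] [0.01, 0.0, 0.23]
[-0.01, 0.0, 0.0] [0.01, 0.0, 0.23]
[-0.01, 0.0, 0.0] [0.01, 0.0, 0.23]
```

View pics/w6.png

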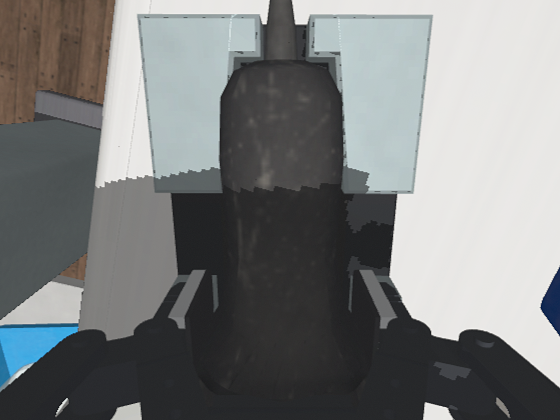

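The handle is centred above the tail recess, with the stub in line with the notch at (283,30). I'll correct about 2 mm backwards and lower it.

carry_out(
  twist=[
    [-0.03, 0.02, 0.02],
    [0, 0, 0],
    [0, 0, 0],
    [0, 0, 0],
    [0, 0, 0],
    [0, 0, 0],
  ],
  offset=[
    [0.045, 0, 0.1],
    [0, 0, 0.2],
    [0, 0, 0.2],
    [0, 0, 0.15],
    [0, 0, 0.1],
    [0, 0, 0],
  ],
  grip=[-1, -1, -1, -1, -1, -1],
)

```text
t: 17.42
ee_pos: [0.4719, 0.245, 0.0268]
eef_rot: [0.612, 0.79, 0.001, 0.0]
force: [0.2, -0.2, -2.3]
finger_gap: 0.057
finger_force: 117.0
```

```bash
python3 plan.py .4714 .2471 .006 -75.55 0 1;python3 -c "
from h import *
print(readout.get_obs()['force'],readout.get_obs()['ft_torque'])"
```

```text
target [0.4721 0.2442 0.019 ] err mm [ 0.2 -0.8 -7.8] deg [ 0.08 -0.04  0.01]
[0.01, -0.01, 0.0] [-0.02, 0.0, 0.16]
[ 0.17042777 -0.20411438 -2.31077095] [-0.01145945  0.01674437  0.03193882]
```

No contact so far, and the scanner is already below the tray top. I'll lower the last 8 mm.

carry_out(
  twist=[
    [0, 0, 0],
    [0, 0, 0],
    [0, 0, 0],
    [0, 0, 0],
  ],
  offset=[
    [-0.01, 0, 0.06],
    [0, 0, 0.06],
    [0, 0, 0.02],
    [0, 0, 0],
  ],
  grip=[-1, -1, -1, -1],
)

```text
t: 17.92
ee_pos: [0.4722, 0.2447, 0.0202]
eef_rot: [0.612, 0.791, 0.001, 0.0]
force: [0.2, -0.6, -2.0]
finger_gap: 0.0572
finger_force: 117.0
```

carry_out(
  twist=[
    [0, 0, 0],
    [0, 0, 0],
    [0, 0, 0],
  ],
  offset=[
    [0, 0, 0.02],
    [0, 0, 0.01],
    [0, 0, 0],
  ],
  grip=[-1, -1, -1],
)

```text
t: 18.3
ee_pos: [0.4721, 0.2447, 0.0187]
eef_rot: [0.612, 0.791, 0.001, 0.0]
force: [-0.9, 0.1, -2.5]
finger_gap: 0.0571
finger_force: 117.0
```

carry_out(
  twist=[
    [0, 0, 0],
    [0, 0, 0],
    [0, 0, 0],
  ],
  offset=[
    [0, 0, 0.02],
    [0, 0, 0.02],
    [0, 0, 0],
  ],
  grip=[-1, -1, -1],
)

```text
t: 18.68
ee_pos: [0.4723, 0.245, 0.0178]
eef_rot: [0.613, 0.79, 0.001, -0.0]
force: [-8.7, -2.9, 27.8]
finger_gap: 0.0572
finger_force: 120.3
```

Contact came at TCP height 0.018, the height expected for the tray floor. Releasing.

carry_out(
  twist=[
    [0, 0, 0],
    [0, 0, 0],
    [0, 0, 0],
    [0, 0, 0],
    [0, 0, 0],
    [0, 0, 0],
  ],
  offset=[
    [0, 0, -0.02],
    [0, 0, 0],
    [0, 0, 0],
    [0, 0, 0],
    [0, 0, 0],
    [0, 0, 0],
  ],
  grip=[-0.3, 0.5, 0.8, 1, 1, 1],
)

```text
t: 19.42
ee_pos: [0.4722, 0.2447, 0.0177]
eef_rot: [0.612, 0.791, 0.001, 0.0]
force: [0.1, 0.6, -0.2]
finger_gap: 0.0855
finger_force: 0.0
```

carry_out(
  twist=[
    [0, 0, 0],
    [0, 0, 0],
    [0, 0, 0],
    [0, 0, 0],
    [0, 0, 0],
    [0, 0, 0],
    [0, 0, 0],
  ],
  offset=[
    [0, 0, -0.2],
    [0, 0, -0.5],
    [0, 0, -0.9],
    [0, 0, -0.9],
    [0, 0, -0.9],
    [0, 0, -0.9],
    [0, 0, 0],
  ],
  grip=[1, 1, 1, 1, 1, 1, 1],
)

```text
t: 20.3
ee_pos: [0.4732, 0.245, 0.2365]
eef_rot: [0.613, 0.79, 0.004, 0.001]
force: [-0.5, 0.2, -0.3]
finger_gap: 0.0854
finger_force: 0.0
```

```bash
python3 - <<'E'
from h import *
p,d,c=grab('wrist','w7');W=cloud(d,c)
org=np.array([.4714,.2471]);y=np.deg2rad(-75.55);a=np.array([np.cos(y),np.sin(y)]);x=np.array([a[1],-a[0]])
U,V,Z=(W[...,:2]-org)@x,(W[...,:2]-org)@a,W[...,2]
m=(abs(U)<.04)&(abs(V)<.11)&(Z>.042)
for v in np.arange(-.09,.11,.02):
    k=(abs(V-v)<.005)&(abs(U)<.045)&(Z>.02)&(p.max(-1)<110)&(Z<.12)
    if k.sum()>5: print(round(v,3),np.percentile(U[k],[1,99]).round(4),np.percentile(Z[k],98).round(4))
W2=cloud(*grab('top','t7')[1:])
for n,X,Y in(('amber',.4969,-.3166),('white',.467,-.454),('bk1',.40,-.354),('bk2',.41,.09)):
    k=(abs(W2[...,0]-X)<.045)&(abs(W2[...,1]-Y)<.045)&(W2[...,2]>.03);print(n,np.nanmedian(W2[k],0),W2[k][:,2].max())
E
```

```text
-0.09 [-0.0222  0.0139] 0.0342
-0.07 [-0.0235  0.0203] 0.0489
-0.05 [-0.026   0.0216] 0.0518
-0.03 [-0.0283  0.0438] 0.051
-0.01 [-0.0203  0.0203] 0.0534
0.01 [-0.0303  0.0304] 0.0697
0.03 [-0.0413  0.0435] 0.0836
0.05 [-0.041  0.044] 0.0939
0.07 [-0.035   0.0444] 0.0931
0.09 [-0.0394  0.0432] 0.0769
amber [ 0.493737   -0.31017473  0.08861276] 0.12226526455700082
white [ 0.46714203 -0.45384629  0.10244818] 0.14714895630232827
bk1 [ 0.40693881 -0.35712138  0.05975309] 0.12618984568214797
bk2 [0.41400821 0.09795307 0.05476902] 0.685318775469948
```

View pics/w7.png

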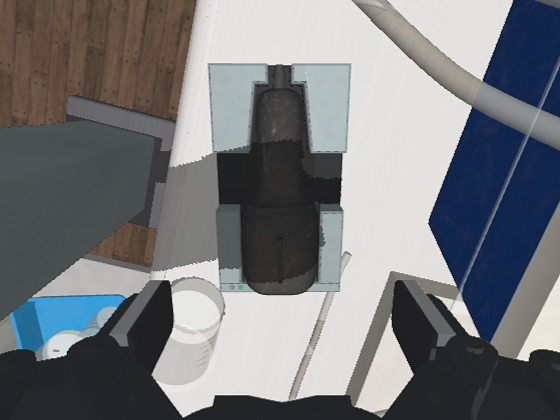

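The scanner lies seated in the recess (handle about (280,130), head about (280,245)), about 5 mm above its bench height, which fits the 6 mm floor. The gripper is clear, and the amber and white bottles and beaker read where they were.

```bash
python3 -c "
from plant import order
print(order.job_done())"
```

```text
the job is handed in; nothing more can be done
None
```

I held the scanner about 10 cm from the bottle label and then the evaporator's tag, over 2 s each, and laid it seated in its tray. I handed the job in at about 20 s, with no read confirmation available to me and no verdict shown at hand-in.

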